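# Load a tube box into a drop-door incubator

### The arm

A 7-joint arm with a two-finger parallel gripper is mounted at the origin on the work surface. World frame = base frame: x ahead of the robot, y to its left, z up, the work surface at z = 0. Lengths are in m, angles in rad, forces in N, time in s.
With the tool pointing down it reaches from about 0.35 to 0.9 m from the base axis. Payload 8.1 kg.
Tool frame: the origin (TCP) lies at the very end of the fingers, on their centre line; the grasp point (between the pads) lies 19 mm behind it; z points along the fingers, y is the direction in which the jaws open and shut (so a half turn about z gives the same grasp; the last joint's range is limited). The gripper opens to 85 mm and grips with 20 to 120 N. Pads are 22 mm wide; open, the fingers measure 114 mm over their backs; the gripper's body (76 mm by 85 mm) begins 54 mm behind the grasp point. The pads swing forward as they close: fully open they stand 13 mm farther back than shut.
Start: joints at [-1.279, 0.434, 0.025, 1.573, -0.012, 1.134, -0.075], TCP at [0.24, 0.577, 0.231] pointing down, gripper open.
Joint ranges: [-2.62, 2.62], [-0.44, 2.09], [-1.27, 1.32], [0.08, 2.57], [-1.32, 4.46], [0.12, 2], [-2.74, 2.74]. Speed limits (rad/s): [2.22, 2.22, 3.01, 3.01, 3.14, 3.14, 3.14].

### API

Orientations are given as a unit quaternion [x, y, z, w].
In Python, from rig import readout, eyes, close_job, models gives the robot as it stands.
- The arm moves only by the tool apply_moves, never from a script. Its argument "increments" is one flat list of numbers, 7 for each row, row after row: the turn, a rotation vector about the world's x, y, z in rad, then the shift along the world's x, y, z in mm, then the finger opening in mm, from 0 to 85.4. In form: [ax, ay, az, dx, dy, dz, jaw, ax, ay, az, dx, dy, dz, jaw, ...]. A call has 1 to 8 rows; each row is the pose to reach, as a shift and turn from the pose commanded when the call began; what a row does not reach only later rows make up. A row lasts 1/8 s, in which the tool goes at most 62.5 mm and 10.7 degrees, less where a joint would pass 70% of its speed; a pose out of reach is approached as far as the arm can. A call with a gripper value outside its range is refused whole. The fingers move at their own pace and stop on an object; "squeeze" is the grip in N (left out, the last holds). Time passes only in rows, so rows that repeat a pose let the fingers close. It gives the time, the measured TCP pose, the force and the opening at its end, in the units of the state.
- readout.get_obs(): the state, without advancing time (a new reading comes with each control period).
- eyes.capture(name): name is "scene" or "top" or "wrist"; returns a dict with "color" (420x560x3 uint8, red, green, blue), "z_map" (420x560 float32, m along the optical axis (not along the pixel's ray), 0 where there is no reading), "fx", "fy", "cx", "cy" (pixels), "T" (4x4, takes a point from camera to world coordinates). Camera axes: x right, y up, looking along -z (the intrinsics and any distortion apply to the point x, -y, -z); pixel columns grow to the right and rows downward; lengths in m; the calibration is good to about 2 mm. A picture is of the moment at which its call begins.
- close_job(): hands the job in, once; it reports no verdict.
Trained networks look in a picture, given as the dict that the camera call returned (one of the last four; its "shot" number tells which), for a name from the list of things; names that differ only in an ending like _2 or _b are one class to them, and where a whole thing is asked for, a point or a joint stands for the part that bears it (a point fixed in the world has none). Each returns a list of dicts, best first, with "confidence" (0 to 1); they miss things now and then, are a little off and sometimes report something else, mostly with a low value. They report only what shows in the picture. A call takes as long as a camera call. They do not tell look-alikes from the thing itself.
- models.look_for(picture, thing): "rect" ([left, top, right, bottom] in pixels, round what is visible of it).
- models.cut_out(picture, thing): "region" (420x560 bool, what is visible of it) and "rect" ([left, top, right, bottom] in pixels, round what is visible of it).
- models.pinpoint(picture, thing): "uv" ([column, row] in pixels: a listed point, or the origin of a listed thing).
The state is a dict: "t": time; "q": joint angles; "qd": joint speeds; "joint_efforts": joint torques, N m; "tcp_pos": TCP position; "tcp_rot": TCP orientation; "ft_force": force on the tool from outside, world axes, zero at the start; "wrist_torque": the same for the moment, N m; "finger_gap": finger opening in m.
Only numpy, scipy, OpenCV 4.12 (cv2) and the standard library are available. Lean on these libraries where they do the work, as an engineer would, in place of code of your own. Each camera call takes 0.05 s, during which the arm holds its last target. There are 200 camera calls.

### The job

Pull the incubator's blue drop-down door right down until it lies level, set the blue-lidded tube box lengthwise on it and push the box along the rollers into the bay until it has pressed the docking pad at the back fully home. Then swing the door fully shut again. Leave the yellow-lidded box, the bottle and the well plate where they are and never tip the blue box over.

Things in the scene. Friction and masses are not known exactly. Their poses are not given: they have to be found in the camera images.
- incubator: Bench-top incubator, white and grey, fixed to the bench, 220 deep (x) x 200 wide (y) x 180 high. Origin: centre of its underside; x points from its front into it, z up; the front plane is at x = -110 mm. The bay behind the door opens at the front only, 108 wide, from roller tops at z = 55 up to the lintel at z = 165; its back wall is 200 mm behind the front plane.
- bay_mouth (a point): Middle of the bay's front opening at roller-top height: on the front plane, 55 mm over the bench. Six free rollers (90 wide, 16 diameter) floor the bay and four more are sunk in the door's inner face; with the door down all their tops are level, so a box rolls in along the incubator's x. To follow it under the lintel the tool must lean back, 35 to 45 degrees, fingers pointing into the bay.
- door (a joint): Angle of the blue drop-down door: 0 shut and upright, 1.571 fully down and level, inner face upwards (it stops there). It starts shut or up to 0.25 ajar. The hinge is stiff: friction (0.6 N m) holds the door at any angle; moving it takes up to about 8 N at the handle.
- door_hinge (a point): Point on the hinge line at the middle of the door's width: 50 mm above the bench, on the front plane, at the foot of the door's inner face. The line runs along the incubator's y; the door (170 wide, 125 high, 12 thick) swings down to the incubator's -x side, towards the robot.
- door_handle (a point): Middle of the handle: a steel bar, 12 diameter, 130 long along y, on two end posts, 45 mm beyond the door's free edge in the door's plane; 170 mm from the hinge line along the door and 6 mm outward of its inner face. 220 mm over the bench when shut, 44 mm when down. Can be pinched from above, a finger either side, at every angle; it turns between the fingers.
- pad (a joint): How far the red docking pad is pressed back along the incubator's x, in m: 0 at first, 0.006 fully home (rigid stop). Takes about 5 N; stays where pushed. It stands deep in the bay (50 wide, 58 to 94 mm over the bench); how deep varies and is not told: once home, the box's face nearest the door is 11 to 33 mm inside the front plane.
- box_blue: Tube box with a blue lid, to be loaded; on the bench left or right of the incubator's front. White flat-sided body 120 (x) x 80 (y) x 50 high including the lid; on the lid a central ridge to grip, 70 long (x), 18 wide (y), 28 high, its top 78 mm above the origin. Origin: centre of the underside; x along its length. 0.2 to 0.42 kg.
- box_yellow: Tube box with a yellow lid, to be left alone; it stands on the other side. Same shape, size, origin and axes as the blue one.
- bottle: Brown glass bottle with black cap, 54 diameter, 110 high, standing. Origin: centre of its underside. To be left alone.
- plate: Clear well plate with orange wells, 127 (x) x 85 (y) x 15 high, flat on the bench. Origin: centre of its underside. To be left alone.
There are look-alikes about, which are no part of the job. Leave any red or turquoise look-alike of the box_blue alone.

How it is judged:
On the way, in this order (a step that is already met when the one before it is completed fails the run):
1. the door is fully down (value of joint door above 1.5 rad), for 0.2 s.
2. the blue box is in the bay and has pressed the docking pad home (value of joint pad above 0.0045 m and x of box_blue in the frame of incubator above -0.048 m and y of box_blue in the frame of incubator between -0.016 and 0.016 m and angle between box_blue's own z axis and vertical below 0.06 rad and z of box_blue in the frame of incubator between 0.045 and 0.062 m), for 0.2 s.
At the end, for the whole second after the job is handed in: The door is shut (within 0.04 rad) and at rest; the blue box is at rest, lengthwise (within 0.15 rad), upright and lying flat on the bay's rollers behind it, at most 16 mm off the middle, having pressed the docking pad at least 4.5 of its 6 mm (all of step 2 and value of joint door below 0.04 rad and angle between the x axis of box_blue and the x axis of incubator, either way round below 0.15 rad and linear speed of box_blue below 0.02 m/s and velocity of joint door between -0.05 and 0.05 rad/s); the robot touches nothing.
It fails at once if the blue box tips over (more than 0.5 rad) (angle between box_blue's own z axis and vertical above 0.5 rad).
It fails at once if the yellow box is shifted by more than 25 mm or tipped (distance of box_yellow from where it was at the start of the episode above 0.025 m or angle between box_yellow's own z axis and vertical above 0.4 rad).
It fails at once if the bottle is shifted by more than 25 mm or tipped (distance of bottle from where it was at the start of the episode above 0.025 m or angle between bottle's own z axis and vertical above 0.4 rad).
It fails at once if the well plate is shifted by more than 25 mm or tipped (distance of plate from where it was at the start of the episode above 0.025 m or angle between plate's own z axis and vertical above 0.4 rad).
It also fails if it takes over 72 s, if anything falls off the work surface, if the arm or the gripper's body presses on something with over 40 N, if the wrist force passes 120 N, or if a joint passes its speed limit or range.

## Working session

There is one attempt and no reset: what is moved stays moved. The work goes in short steps, Python scripts to look and compute and a tool call to move; the robot and the scene stay as the last step left them, time stands still between calls to the robot, and variables do not carry over. Pictures are saved under pics/ and viewed, about 8 in all and at most 12, crops included, and the job is handed in when it is done.

Besides the shell and the picture viewer there is one more tool, called after "Emit:" as name(argument=value, ...) on one line, values as JSON. apply_moves: Moves the arm, as the interface text tells. Its arguments: {"type":"object","properties":{"increments":{"type":"array","items":{"type":"number"}},"squeeze":{"type":"number"}},"required":["increments"]}

```bash
ls; mkdir -p pics
cat > h.py <<'E'
import numpy as np, cv2
from rig import readout, eyes, close_job, models
def world(p):
    z=p["z_map"]; v,u=np.mgrid[0:420,0:560]
    c=np.stack([(u-p["cx"])/p["fx"]*z,-(v-p["cy"])/p["fy"]*z,-z,np.ones_like(z)],-1)
    w=(c@np.array(p["T"]).T)[...,:3]; w[z<=0]=np.nan; return w
def save(n,img): cv2.imwrite("pics/"+n,img[...,::-1])
E
python3 - <<'E'
from h import *
print(readout.get_obs())
a=eyes.capture("scene"); b=eyes.capture("top")
print([k for k in a], a["T"], b["T"])
for n,p in (("scene",a),("top",b)):
    save(n+"0.png",p["color"]); w=world(p); np.save(n+"w.npy",w)
    for t in ["incubator","bay_mouth","door_hinge","door_handle","box_blue","box_yellow","bottle","plate"]:
        for r in models.pinpoint(p,t)[:4]:
            u,v=np.round(r["uv"]).astype(int)
            print(n,t,round(r["confidence"],2),u,v,np.round(w[min(v,419),min(u,559)],3))
E
```

```text
pics
{'t': 0.0, 'q': array([-1.27858278,  0.43523031,  0.0249552 ,  1.57409088, -0.01163693,
        1.13398976, -0.07508626]), 'qd': array([ 0.00081743, -0.00034028, -0.00013262, -0.00030933, -0.00073028,
        0.00172877,  0.00022237]), 'joint_efforts': array([ 7.16781615e-04, -6.70465708e+01,  1.02528736e+00, -3.16222358e+01,
        1.54800271e-02,  1.27770816e-02,  2.79261491e-05]), 'tcp_pos': array([0.24023607, 0.57644213, 0.2305236 ]), 'tcp_rot': array([ 1.96154297e-01,  9.80572727e-01, -7.79802769e-04, -1.03849544e-04]), 'ft_force': array([ 0.26042609, -0.50958408, -0.43381537]), 'wrist_torque': array([ 0.04376927, -0.01252748,  0.06323172]), 'finger_gap': 0.08534315153840452}
['color', 'z_map', 'fx', 'fy', 'cx', 'cy', 'T', 'shot'] [[ 0.83817776 -0.36865406  0.40193561  1.00637777]
 [ 0.54529028  0.55185571 -0.63096259 -0.66451296]
 [ 0.01079646  0.74803039  0.66357665  0.88810968]
 [ 0.          0.          0.          1.        ]] [[-4.76573712e-04  9.93657754e-01 -1.12445722e-01  4.52313908e-01]
 [-9.99965619e-01 -1.40441998e-03 -8.17243612e-03  1.17956487e-02]
 [-8.2785
[... 597 characters left out ...]
le 0.79 357 188 [0.655 0.373 0.031]
scene plate 0.57 299 184 [0.594 0.068 0.223]
scene plate 0.55 222 367 [ 0.667 -0.377  0.015]
top bay_mouth 0.78 264 193 [0.587 0.063 0.222]
top door_hinge 0.79 264 193 [0.587 0.063 0.222]
top door_hinge 0.17 425 180 [ 0.656 -0.374  0.015]
top door_handle 0.59 262 198 [0.589 0.073 0.132]
top box_blue 0.91 369 164 [ 0.687 -0.205  0.079]
top box_blue 0.76 376 312 [ 0.305 -0.213  0.079]
top box_blue 0.57 407 254 [ 0.451 -0.305  0.05 ]
top box_blue 0.55 352 227 [ 0.52  -0.157  0.08 ]
top box_yellow 0.82 178 251 [0.459 0.301 0.052]
top bottle 0.89 152 186 [0.633 0.375 0.057]
top plate 0.61 424 182 [ 0.651 -0.372  0.012]
top plate 0.34 262 193 [0.587 0.068 0.222]
```

View pics/scene0.png

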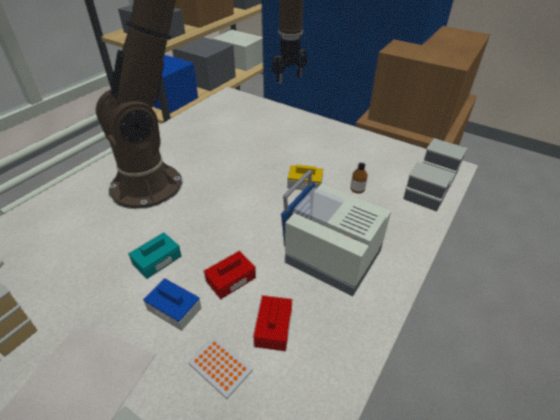

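View pics/top0.png

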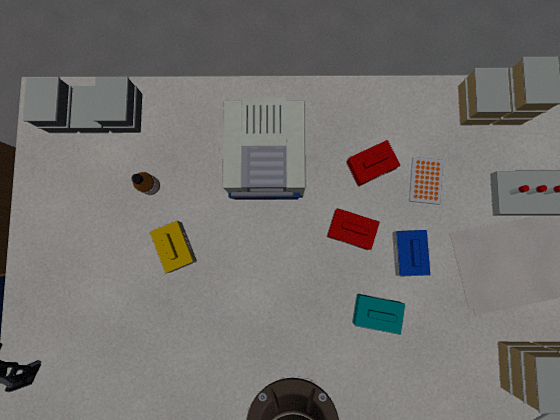

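The top view shows the candidate boxes: blue at (412,253), red at (373,163) and (353,229), turquoise at (379,313), yellow at (172,247). The one with the blue lid at (412,253) in the top view, (172,303) in the scene view, is the target. Next I'll measure it and the incubator.

Run:
```python
from h import *
img=cv2.imread("pics/top0.png")[...,::-1]; w=np.load("topw.npy")
hsv=cv2.cvtColor(np.ascontiguousarray(img),cv2.COLOR_RGB2HSV)
z=w[...,2]
def rect(m,n):
    p=w[m][:,:2].astype(np.float32)*1000; r=cv2.minAreaRect(p); print(n,len(p),np.round(r[0],1),np.round(r[1],1),round(r[2],2)); print(np.round(cv2.boxPoints(r)))
roi=np.zeros(z.shape,bool); roi[225:280,385:440]=1
blue=(hsv[...,0]>100)&(hsv[...,0]<130)&(hsv[...,1]>120)
rect(roi&(z>.04)&(z<.06),"lid"); rect(roi&(z>.07)&(z<.09),"ridge"); rect(roi&blue,"blue")
roi[:]=0; roi[95:205,215:315]=1
print("ztop",np.nanmedian(z[105:130,230:245]))
m=roi&(z>.174)&(z<.19); rect(m,"inctop")
d=roi&blue; print("door z",np.nanpercentile(w[d],[2,50,98],axis=0))
h=roi&(z>.2); rect(h,"handle"); print(np.nanmean(w[h],axis=0),np.nanmax(z[h]))
for nm in ["box_blue","box_yellow","bottle","plate"]:pass
w2=np.load("scenew.npy");i2=cv2.imread("pics/scene0.png")[...,::-1]; z2=w2[...,2]
hs2=cv2.cvtColor(np.ascontiguousarray(i2),cv2.COLOR_RGB2HSV)
roi=np.zeros(z.shape,bool); roi[170:290,275:400]=1
w=w2
rect(roi&(z2>.176)&(z2<.184),"inctop scene")
d=roi&(hs2[...,0]>100)&(hs2[...,0]<130)&(hs2[...,1]>120); print(np.nanpercentile(w[d],[2,50,98],axis=0))
roi[:]=0; roi[270:335,135:210]=1
rect(roi&(z2>.045)&(z2<.055),"lid scene"); rect(roi&(z2>.074)&(z2<.085),"ridge scene")
save("crop1.png",cv2.resize(np.vstack([img[215:335,320:450],]),None,fx=4,fy=4))
```

```text
lid 1158 [ 454.5 -321.3] [120.1  81. ] 2.47
[[ 393. -283.]
 [ 396. -364.]
 [ 516. -359.]
 [ 513. -278.]]
ridge 207 [ 454.7 -321.2] [69.7 18.6] 2.25
[[ 419. -313.]
 [ 420. -332.]
 [ 490. -329.]
 [ 489. -311.]]
blue 1357 [ 455.  -321.2] [118.1  80. ] 3.5
[[ 394. -285.]
 [ 399. -365.]
 [ 516. -357.]
 [ 512. -278.]]
ztop 0.16495950119043645
inctop 4028 [706.6  69.2] [245.4 165.8] 0.42
[[583. 151.]
 [584. -15.]
 [830. -13.]
 [829. 153.]]
door z [[ 0.58449797 -0.02078423  0.05312955]
 [ 0.58783798  0.05431379  0.17019188]
 [ 0.6090923   0.14839755  0.1781741 ]]
handle 327 [586.4  67.6] [139.6  12.1] 89.91
[[580.  -2.]
 [592.  -2.]
 [593. 137.]
 [580. 137.]]
[0.58517601 0.06502135 0.2222201 ] 0.22782334042420083
inctop scene 2316 [709.7  70.2] [243.  167.3] 0.56
[[587. 153.]
 [589. -15.]
 [832. -12.]
 [830. 155.]]
[[ 0.59062232 -0.01457503  0.14818825]
 [ 0.59771609  0.04110928  0.17203007]
 [ 0.60038213  0.14362761  0.17745361]]
lid scene 1062 [ 454.4 -279.5] [123.5 161.8] 2.72
[[ 389. -202.]
 [ 397. -363.]
 [ 520. -357.]
 [ 512. -196.]]
ridge scene 181 [ 457.2 -320. ] [69.3 19. ] 2.51
[[ 422. -312.]
 [ 423. -331.]
 [ 492. -328.]
 [ 491. -309.]]
```

View pics/crop1.png

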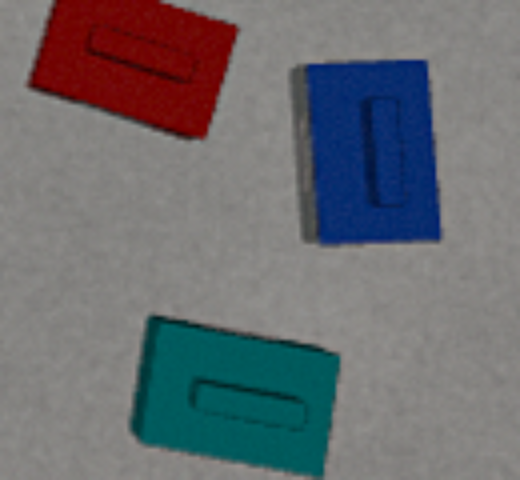

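The crop confirms the blue lid with its ridge at (387,150) in the crop. The box sits at (455,-321) with yaw about 2.4°. The incubator is at about (720,69) with yaw 0.5°, and the handle is at about (586,68,221) mm. Next is the reach to the handle.

Emit:
apply_moves(increments=[0,0,-0.147,32,-47,20,85,0,0,-0.294,65,-95,40,85,0,0,-0.441,97,-142,60,85,0,0,-0.588,130,-190,70,85,0,0,-0.735,162,-237,75,85,0,0,-0.882,195,-285,75,85,0,0,-1.029,227,-332,75,85,0,0,-1.176,260,-380,75,85], squeeze=40)

```text
t: 1.9
tcp_pos: [0.5012, 0.1955, 0.3067]
tcp_rot: [0.709, 0.706, 0.0, -0.0]
ft_force: [1.0, 0.5, 1.1]
finger_gap: 0.0848
```

Emit:
apply_moves(increments=[0,0,0,22,-32,0,85,0,0,0,43,-64,0,85,0,0,0,65,-97,0,85,0,0,0,86,-129,0,60,0,0,0,86,-129,0,60,0,0,0,86,-129,0,60])

```text
t: 2.65
tcp_pos: [0.5862, 0.0686, 0.3062]
tcp_rot: [0.707, 0.707, 0.0, -0.0]
ft_force: [0.1, 0.6, 0.2]
finger_gap: 0.0597
```

Run:
```python
from h import *
o=readout.get_obs(); print(o["tcp_pos"],o["tcp_rot"],o["finger_gap"],o["q"])
p=eyes.capture("wrist"); save("wrist1.png",p["color"]); w=world(p); z=w[...,2]
h=(z>.205)&(w[...,0]>.5)&(w[...,0]<.65)&(z<.235)&(abs(w[...,1]-.07)<.1)
if h.sum()>20:
    print(h.sum(),np.nanpercentile(w[h],[2,50,98],axis=0)); print(cv2.minAreaRect((w[h][:,:2]*1000).astype(np.float32)))
t=(z>.17)&(z<.19)
print(np.nanpercentile(w[t],[1,99],axis=0))
```

```text
[0.58615127 0.06857726 0.30617749] [ 7.07035938e-01  7.07177546e-01  2.84947500e-05 -3.15891193e-04] 0.059738400245122815 [-0.56626423  0.34146899  0.50138637  1.57720427 -0.17004451  1.26681983
 -0.03792908]
2982 [[0.58124321 0.00624154 0.2201197 ]
 [0.58731848 0.07920968 0.22432685]
 [0.59275228 0.13834907 0.22622837]]
((587.5484619140625, 70.38531494140625), (13.023788452148438, 141.26681518554688), 0.02546085976064205)
[[0.59494469 0.01752464 0.1737532 ]
 [0.82306582 0.12721199 0.18316055]]
```

Emit:
apply_moves(increments=[0,0,0,1,1,-45,60,0,0,0,1,1,-85,60,0,0,0,1,1,-105,50,0,0,0,1,1,-105,20,0,0,0,1,1,-105,5,0,0,0,1,1,-105,5,0,0,0,1,1,-105,5], squeeze=40)

```text
t: 3.58
tcp_pos: [0.5879, 0.0696, 0.2026]
tcp_rot: [0.707, 0.707, 0.001, 0.0]
ft_force: [-2.5, 3.4, 7.4]
finger_gap: 0.0108
```

Emit:
apply_moves(increments=[0,0,0,-12,0,-2,5,0,0,0,-28,0,-6,5,0,0,0,-44,0,-12,5,0,0,0,-60,0,-20,5,0,0,0,-74,0,-29,5,0,0,0,-88,0,-39,5,0,0,0,-88,0,-39,5])

```text
t: 4.45
tcp_pos: [0.4991, 0.0691, 0.1619]
tcp_rot: [0.707, 0.707, 0.0, 0.0]
ft_force: [3.6, 1.4, -10.9]
finger_gap: 0.0104
```

Emit:
apply_moves(increments=[0,0,0,-23,0,-24,5,0,0,0,-42,0,-53,5,0,0,0,-54,0,-84,5,0,0,0,-59,0,-109,5,0,0,0,-60,0,-127,5,0,0,0,-60,0,-137,5,0,0,0,-60,0,-138,5,0,0,0,-60,0,-138,5])

```text
t: 5.45
tcp_pos: [0.4408, 0.069, 0.0255]
tcp_rot: [0.707, 0.707, 0.001, 0.001]
ft_force: [0.6, 0.4, 11.8]
finger_gap: 0.0106
```

Emit:
apply_moves(increments=[0,0,0,0,0,0,35,0,0,0,0,0,0,35,0,0,0,0,0,0,35,0,0,0,0,0,50,35,0,0,0,0,0,110,35,0,0,0,0,-60,160,60,0,0,0,0,-120,180,60,0,0,0,0,-180,180,60])

```text
t: 6.45
tcp_pos: [0.4402, -0.1003, 0.2052]
tcp_rot: [0.706, 0.708, 0.002, 0.001]
ft_force: [2.4, 0.3, -0.5]
finger_gap: 0.06
```

Run:
```python
from h import *
o=readout.get_obs(); print(o["tcp_pos"],o["tcp_rot"],o["q"])
for n in("top","scene"):
    p=eyes.capture(n); save(n+"2.png",p["color"]); w=world(p); z=w[...,2]; np.save(n+"w2.npy",w)
    X,Y=w[...,0],w[...,1]
    h=(X>.42)&(X<.462)&(Y>-.02)&(Y<.16)&(z>.03)&(z<.07)
    print(n,"handle",h.sum(),cv2.minAreaRect((w[h][:,:2]*1000).astype(np.float32)),np.nanpercentile(z[h],[50,98]))
    hs=cv2.cvtColor(p["color"],cv2.COLOR_RGB2HSV)
    d=(X>.47)&(X<.63)&(Y>-.05)&(Y<.19)&(z>.035)&(z<.07)
    r=cv2.minAreaRect((w[d][:,:2]*1000).astype(np.float32)); print("door",r,np.nanpercentile(z[d],[5,50,95]))
    t=(X>.55)&(X<.86)&(Y>-.06)&(Y<.2)&(z>.1)&(z<.2)
    r=cv2.minAreaRect((w[t][:,:2]*1000).astype(np.float32)); print("inc",r,cv2.boxPoints(r).round())
```

```text
[ 0.44017387 -0.10026643  0.20516287] [0.70639844 0.70781213 0.00151896 0.00096328] [-0.4133011   0.18433943  0.61250527  2.05070041 -0.13261895  0.94038988
  0.2713126 ]
top handle 264 ((448.30572509765625, 67.62529754638672), (138.5229034423828, 26.4461669921875), 89.97067260742188) [0.04830789 0.05215327]
door ((550.9058227539062, 68.08087158203125), (195.11341857910156, 157.61895751953125), 89.9719009399414) [0.04541616 0.05017906 0.0556407 ]
inc ((719.61328125, 69.0789566040039), (222.10813903808594, 200.66726684570312), 0.11653211712837219) [[608. 169.]
 [609. -31.]
 [831. -31.]
 [830. 170.]]
scene handle 162 ((447.6961975097656, 68.04126739501953), (141.50885009765625, 26.611591339111328), 89.93257904052734) [0.04967662 0.05449989]
door ((550.1575927734375, 61.504127502441406), (158.90618896484375, 187.1550750732422), 0.21268664300441742) [0.04512865 0.0523288  0.05777946]
inc ((720.223876953125, 69.96711730957031), (221.72935485839844, 203.6522216796875), 0.27676787972450256) [[609. 171.]
 [610. -32.]
 [832. -31.]
 [831. 172.]]
```

View pics/top2.png

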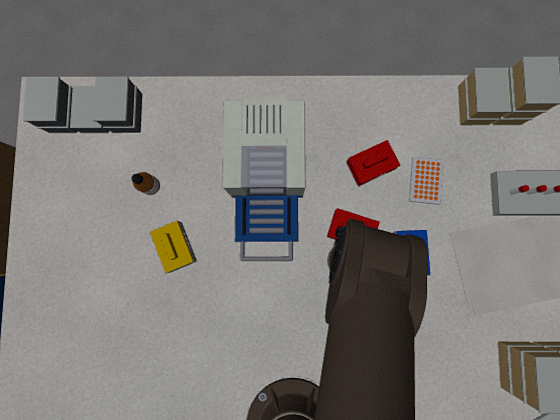

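The door lies level at (236–298, 197–260) in the picture, and the incubator centre is (720,69) with yaw about 0.2°. Next I'll go over the blue box and turn the jaws across its ridge.

Emit:
apply_moves(increments=[0,0,-0.18,4,-26,0,60,0,0,-0.36,8,-52,0,60,0,0,-0.54,12,-78,0,60,0,0,-0.72,16,-104,0,60,0,0,-0.9,16,-130,0,60,0,0,-1.08,16,-156,0,60,0,0,-1.26,16,-182,0,60,0,0,-1.43,16,-209,0,60])

```text
t: 7.55
tcp_pos: [0.4554, -0.308, 0.2029]
tcp_rot: [0.998, 0.068, -0.0, -0.0]
ft_force: [0.2, 0.6, 0.1]
finger_gap: 0.0601
```

Emit:
apply_moves(increments=[0,0,-0.097,0,0,-10,50,0,0,-0.097,0,0,-30,50,0,0,-0.097,0,0,-30,50,0,0,-0.097,0,0,-30,50])

```text
t: 8.05
tcp_pos: [0.4555, -0.308, 0.1737]
tcp_rot: [1.0, 0.022, -0.0, 0.0]
ft_force: [0.2, -1.0, -0.3]
finger_gap: 0.0502
```

Run:
```python
from h import *
o=readout.get_obs(); print(o["tcp_pos"],o["tcp_rot"],o["q"])
p=eyes.capture("wrist"); save("wrist3.png",p["color"]); w=world(p); z=w[...,2]
h=(z>.07)&(z<.09)&(abs(w[...,0]-.455)<.08)&(abs(w[...,1]+.32)<.04)
print(h.sum(),cv2.minAreaRect((w[h][:,:2]*1000).astype(np.float32)),np.nanmedian(z[h]))
```

```text
[ 0.45553528 -0.30796429  0.17370099] [ 9.99759113e-01  2.19479864e-02 -4.33730655e-05  2.45682053e-05] [-0.16257275  0.50004329  0.95130102  1.88235403 -0.47979821  1.0074812
 -0.53003722]
2073 ((456.5626525878906, -319.6479187011719), (69.74724578857422, 18.026634216308594), 2.2688324451446533) 0.07847352829523382
```

Emit:
apply_moves(increments=[0,0,0,0,-12,-40,50,0,0,0,0,-12,-80,50,0,0,0,0,-12,-110,50,0,0,0,0,-12,-119,45,0,0,0,0,-12,-119,10,0,0,0,0,-12,-119,10,0,0,0,0,-12,-119,10,0,0,0,0,-12,-119,10], squeeze=70)

```text
t: 9.1
tcp_pos: [0.4562, -0.321, 0.0556]
tcp_rot: [1.0, 0.022, 0.001, 0.001]
ft_force: [0.2, -2.0, 7.4]
finger_gap: 0.0168
```

Emit:
apply_moves(increments=[0,0,0,0,0,15,10,0,0,0,0,0,40,10,0,0,0,0,0,80,10,0,0,0,0,0,100,10,0,0,0,0,0,110,10,0,0,0,0,0,110,10])

```text
t: 9.85
tcp_pos: [0.4555, -0.3199, 0.1647]
tcp_rot: [1.0, 0.022, 0.0, -0.0]
ft_force: [0.3, 0.2, -2.6]
finger_gap: 0.0165
```

Emit:
apply_moves(increments=[0,0,-0.01,5,40,15,10,0,0,-0.02,15,90,25,10,0,0,-0.03,28,140,25,10,0,0,-0.04,42,190,25,10,0,0,-0.04,56,240,20,10,0,0,-0.04,70,290,10,10,0,0,-0.04,84,340,0,10,0,0,-0.04,84,370,0,10])

```text
t: 10.85
tcp_pos: [0.5389, 0.0533, 0.1624]
tcp_rot: [1.0, 0.004, -0.001, 0.0]
ft_force: [-1.0, -0.6, -2.7]
finger_gap: 0.0168
```

Emit:
apply_moves(increments=[0,0,0,0,19,0,10,0,0,0,0,19,-15,10,0,0,0,0,19,-15,10,0,0,0,0,19,-15,10])

```text
t: 11.35
tcp_pos: [0.5393, 0.0672, 0.1494]
tcp_rot: [1.0, 0.001, -0.0, 0.0]
ft_force: [0.1, -0.2, -3.1]
finger_gap: 0.0161
```

Run:
```python
from h import *
o=readout.get_obs(); print(o["tcp_pos"],o["tcp_rot"],o["q"])
for n in ("wrist","scene"):
    p=eyes.capture(n); save(n+"4.png",p["color"]); w=world(p); z=w[...,2]; hs=cv2.cvtColor(p["color"],cv2.COLOR_RGB2HSV)
    b=(hs[...,0]>100)&(hs[...,0]<130)&(hs[...,1]>120)&(abs(w[...,0]-.54)<.1)&(abs(w[...,1]-.07)<.08)
    m=b&(z>.08)&(z<.2)
    print(n,m.sum(),cv2.minAreaRect((w[m][:,:2]*1000).astype(np.float32)),np.nanpercentile(z[m],[5,50,95]))
```

```text
[0.5392898  0.06722033 0.14941274] [ 9.99999809e-01  5.60231178e-04 -7.84505132e-05  2.50648050e-04] [-0.89983283  0.54345222  0.98819678  1.92567586 -0.5497026   0.97131916
 -1.22186161]
wrist 26544 ((539.5873413085938, 68.45272827148438), (80.79016876220703, 119.76307678222656), 89.85028076171875) [0.14345325 0.14473029 0.17288587]
scene 578 ((548.6082153320312, 65.051513671875), (87.03799438476562, 133.42953491210938), 85.6814956665039) [0.14247372 0.14617299 0.17363452]
```

View pics/scene4.png

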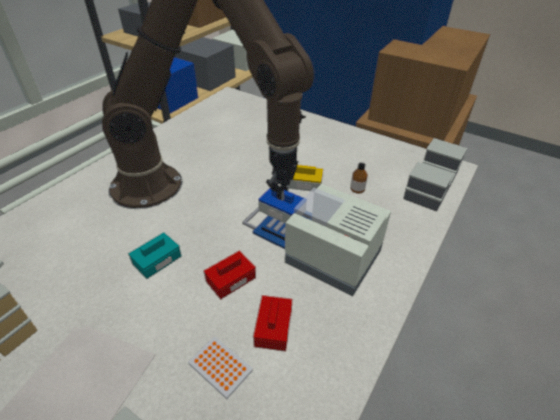

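The box is held over the door at (282,203), centred at y = 68.5 mm. Next I'll lower it and release.

Emit:
apply_moves(increments=[0,0,0,0,0.5,-15,10,0,0,0,0,0.5,-30,10,0,0,0,0,0.5,-37,10,0,0,0,0,0.5,-40,10,0,0,0,0,0.5,-41,10,0,0,0,0,0.5,-41,10])

```text
t: 12.2
tcp_pos: [0.5422, 0.0692, 0.1104]
tcp_rot: [1.0, 0.002, 0.003, -0.001]
ft_force: [-0.6, 1.9, 19.6]
finger_gap: 0.0168
```

Emit:
apply_moves(increments=[0,0,0,0,0,0,45,0,0,0,0,0,0,45,0,0,0,0,0,0,45,0,0,0,0,0,30,45,0,0,0,0,0,75,45,0,-0.15,0,-40,0,75,45,0,-0.3,0,-80,0,75,45,0,-0.45,0,-85,0,75,45])

```text
t: 13.2
tcp_pos: [0.4603, 0.0491, 0.1871]
tcp_rot: [0.991, -0.012, 0.131, 0.033]
ft_force: [-1.0, -1.0, -0.2]
finger_gap: 0.0449
```

Emit:
apply_moves(increments=[0,-0.15,0,0,0,0,45,0,-0.3,0,0,0,0,45,0,-0.335,0,0,0,0,45,0,-0.335,0,0,0,0,45,0,-0.335,0,0,0,0,45])

```text
t: 13.82
tcp_pos: [0.4682, 0.0244, 0.1913]
tcp_rot: [0.973, -0.021, 0.226, 0.048]
ft_force: [-0.5, 0.7, -0.7]
finger_gap: 0.0448
```

```bash
cat > meas.py <<'E'
from h import *
from scipy.spatial.transform import Rotation as R
import sys
o=readout.get_obs(); print(o["t"],o["tcp_pos"].round(4),R.from_quat(o["tcp_rot"]).as_matrix()[:,1:].round(3).T,o["q"].round(2),o["finger_gap"])
for n in sys.argv[2:]:
    p=eyes.capture(n); save(n+sys.argv[1]+".png",p["color"]); w=world(p); z=w[...,2]; hs=cv2.cvtColor(p["color"],cv2.COLOR_RGB2HSV)
    b=(hs[...,0]>100)&(hs[...,0]<130)&(hs[...,1]>120)&(abs(w[...,0]-.6)<.17)&(abs(w[...,1]-.07)<.08)
    for lo,hi in((.095,.115),(.125,.145)):
        m=b&(z>lo)&(z<hi)
        if m.sum()>20: r=cv2.minAreaRect((w[m][:,:2]*1000).astype(np.float32)); print(n,lo,m.sum(),np.round(r[0]+r[1],1),round(r[2],2),np.nanmedian(z[m]))
E
python3 meas.py 5 top wrist
```

```text
13.825 [0.4682 0.0244 0.1913] [[-0.063 -0.995  0.083]
 [ 0.438 -0.102 -0.893]] [-0.8   0.    0.44  2.38  0.63  0.43 -2.51] 0.04478398235976644
top 0.095 1248 [542.   68.9 117.1  79.3] 0.05 0.10407856607650423
top 0.125 196 [540.6  68.3  67.   15.2] 0.29 0.13216699537547255
wrist 0.095 12878 [542.3  70.2 119.9  79.8] 0.06 0.10578474347674059
wrist 0.125 2647 [542.1  70.3  18.3  69.6] 89.99 0.13352005416447366
```

Emit:
apply_moves(increments=[-0.079,0.018,0.161,0,5,0,45,-0.158,0.037,0.321,0,10,0,45,-0.237,0.055,0.482,0,15,0,45,-0.315,0.073,0.643,0,20,0,45,-0.394,0.092,0.804,0,25,0,45,-0.473,0.11,0.964,0,30,0,45,-0.552,0.129,1.125,0,35,0,45,-0.631,0.147,1.286,0,40,0,45])

```text
t: 14.92
tcp_pos: [0.4683, 0.0649, 0.1912]
tcp_rot: [0.743, 0.628, 0.138, 0.186]
ft_force: [-0.4, 0.0, 1.4]
finger_gap: 0.0449
```

```bash
python3 meas.py x
```

```text
14.925 [0.4683 0.0649 0.1912] [[ 0.882 -0.143  0.449]
 [ 0.438 -0.103 -0.893]] [-0.85  0.03  0.38  2.36  0.66  0.48 -1.19] 0.04486632158067066
```

Emit:
apply_moves(increments=[-0.079,0.018,0.161,0,1,0,45,-0.158,0.037,0.321,0,2,0,45,-0.237,0.055,0.482,0,3,0,45,-0.315,0.073,0.643,0,4,0,45,-0.394,0.092,0.804,0,4,0,45,-0.473,0.11,0.964,0,4,0,45,-0.552,0.129,1.125,0,4,0,45,-0.631,0.147,1.286,0,4,0,45])

```text
t: 15.92
tcp_pos: [0.4684, 0.0687, 0.1912]
tcp_rot: [0.145, 0.962, -0.018, 0.231]
ft_force: [0.8, 0.1, 0.4]
finger_gap: 0.0453
```

```bash
cat >> meas.py <<'E'
for t in (35,40,45):
    s,c=np.sin(np.radians(t)),np.cos(np.radians(t))
    T=np.array([[-c,0,s],[0,1,0],[-s,0,-c]])
    print(t,(R.from_matrix(T)*R.from_quat(o["tcp_rot"]).inv()).as_rotvec().round(3))
E
python3 meas.py x
```

```text
15.925 [0.4684 0.0687 0.1912] [[ 0.287  0.957  0.032]
 [ 0.438 -0.102 -0.893]] [-0.8   0.03  0.32  2.36  0.66  0.48  0.24] 0.04529076674616534
35 [-0.053 -0.139  0.288]
40 [-0.065 -0.226  0.286]
45 [-0.078 -0.313  0.284]
```

Emit:
apply_moves(increments=[-0.032,-0.113,0.143,-8,0,0,45,-0.065,-0.226,0.286,-15,0,0,45,-0.065,-0.226,0.286,-15,0,-40,45,-0.065,-0.226,0.286,-15,0,-80,45,-0.065,-0.226,0.286,-15,0,-105,45,-0.065,-0.226,0.286,-15,0,-119,45,-0.065,-0.226,0.286,-15,0,-119,45])

```text
t: 16.8
tcp_pos: [0.4455, 0.0314, 0.0761]
tcp_rot: [-0.031, 0.953, -0.124, 0.276]
ft_force: [0.1, -0.1, -2.1]
finger_gap: 0.0446
```

```bash
python3 meas.py 6 scene
```

```text
16.8 [0.4455 0.0314 0.0761] [[ 0.01   0.967 -0.254]
 [ 0.533 -0.22  -0.817]] [ 0.12  0.49 -0.91  2.55  1.69  0.91 -0.59] 0.044643396355773655
scene 0.095 346 [530.7  68.6  95.   80.9] 1.23 0.10653022324518452
scene 0.125 136 [542.9  70.5  69.8  21.5] 0.23 0.13369898143109116
35 [ 0.257 -0.047  0.016]
40 [ 0.256 -0.133  0.027]
45 [ 0.255 -0.22   0.038]
```

View pics/scene6.png

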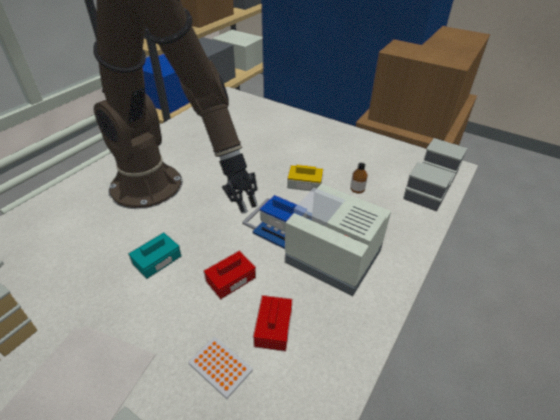

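The fingers stand behind the box at (245,195), which is undisturbed. The 40° lean is out of reach this close in (elbow at its limit), so I'll start with less lean and increase it further out.

```bash
sed -i 's/(35,40,45)/(10,20,30,35,40,45)/' meas.py; python3 meas.py x
```

```text
16.85 [0.4432 0.0357 0.0706] [[ 0.002  0.969 -0.246]
 [ 0.526 -0.21  -0.824]] [ 0.13  0.51 -0.93  2.55  1.69  0.92 -0.59] 0.04500502417843622
10 [ 0.246  0.378 -0.045]
20 [ 0.248  0.204 -0.024]
30 [ 0.249  0.031 -0.002]
35 [ 0.249 -0.056  0.009]
40 [ 0.248 -0.143  0.02 ]
45 [ 0.247 -0.23   0.031]
```

Emit:
apply_moves(increments=[0.08,0.07,-0.008,0,10,5,45,0.165,0.14,-0.016,0,22,5,45,0.248,0.204,-0.024,6,33,4,45,0.248,0.204,-0.024,12,33,3,45,0.248,0.204,-0.024,14,33,3,45,0.248,0.204,-0.024,14,33,3,45])

```text
t: 17.6
tcp_pos: [0.4584, 0.0648, 0.0793]
tcp_rot: [0.002, 0.984, -0.005, 0.177]
ft_force: [-0.4, 0.5, -0.8]
finger_gap: 0.0449
```

```bash
python3 meas.py x
```

```text
17.6 [0.4584 0.0648 0.0793] [[ 0.005  1.    -0.01 ]
 [ 0.349 -0.011 -0.937]] [ 0.39  0.42 -0.91  2.37  1.28  0.5  -0.02] 0.04492579881684183
10 [0.01  0.182 0.004]
20 [0.01  0.008 0.005]
30 [ 0.009 -0.167  0.006]
35 [ 0.009 -0.254  0.006]
40 [ 0.009 -0.341  0.007]
45 [ 0.009 -0.429  0.007]
```

Emit:
apply_moves(increments=[0.01,0.008,0.005,4,4,-4,45,0.01,0.0,0.005,8,4,-6,45,0.01,-0.02,0.005,13,4,-6,45,0.01,-0.04,0.005,20,4,-6,45,0.01,-0.07,0.006,28,4,-6,45,0.01,-0.1,0.006,36,4,-6,45,0.01,-0.13,0.006,44,4,-6,45,0.01,-0.16,0.006,52,4,-6,45])

```text
t: 18.6
tcp_pos: [0.5112, 0.0687, 0.0734]
tcp_rot: [0.001, 0.967, 0.001, 0.256]
ft_force: [-2.0, -0.6, -0.4]
finger_gap: 0.0454
```

```bash
python3 meas.py 7 top
```

```text
18.6 [0.5112 0.0687 0.0734] [[ 0.001  1.     0.003]
 [ 0.495  0.002 -0.869]] [ 0.34  0.5  -0.88  2.4   1.79  0.57 -0.48] 0.045362354701760754
top 0.095 1057 [560.2  69.  118.6  79.4] 0.03 0.10417668578278894
top 0.125 219 [529.6  86.2 138.3 107.2] 22.56 0.13203860175010262
10 [-0.003  0.343  0.002]
20 [-0.003  0.169  0.001]
30 [-0.003 -0.006  0.001]
35 [-0.003 -0.093  0.001]
40 [-0.003 -0.18   0.001]
45 [-0.003 -0.268  0.001]
```

Emit:
apply_moves(increments=[0,-0.03,0,8,0,0,45,0,-0.06,0,16,0,0,45,0,-0.09,0,24,0,0,45,0,-0.12,0,32,0,0,45,0,-0.15,0,40,0,0,45,0,-0.18,0,48,0,0,45,0,-0.2,0,56,0,0,45,0,-0.21,0,64,0,0,45])

```text
t: 19.65
tcp_pos: [0.5753, 0.0686, 0.0733]
tcp_rot: [0.001, 0.935, 0.001, 0.355]
ft_force: [-0.7, -0.4, -1.0]
finger_gap: 0.0451
```

```bash
python3 meas.py 8 top scene
```

```text
19.65 [0.5753 0.0686 0.0733] [[ 0.     1.     0.003]
 [ 0.664  0.002 -0.747]] [ 0.35  0.66 -0.92  2.42  2.18  0.85 -0.78] 0.04508703522164504
top 0.095 464 [570.9  63.3  94.7  97.9] 88.22 0.10438411628960809
top 0.125 61 [555.6  71.2 123.9 117.7] 89.99 0.13271892959487852
10 [-0.003  0.552  0.001]
20 [-0.003  0.377  0.001]
30 [-0.003  0.203  0.001]
35 [-0.003  0.116  0.001]
40 [-0.003  0.028  0.   ]
45 [-0.003 -0.059  0.   ]
```

Emit:
apply_moves(increments=[0,-0.01,0,6,0,0,45,0,-0.02,0,12,0,0,45,0,-0.03,0,18,0,0,45,0,-0.04,0,23,0,0,45,0,-0.04,0,27,0,0,45,0,-0.04,0,30,0,0,45,0,-0.04,0,33,0,0,45])

```text
t: 20.62
tcp_pos: [0.6083, 0.0685, 0.0737]
tcp_rot: [0.001, 0.927, 0.001, 0.374]
ft_force: [-0.4, 0.0, 1.2]
finger_gap: 0.0445
```

Emit:
apply_moves(increments=[0,0,0,1.5,0,0,45,0,0,0,3,0,0,45,0,0,0,4.5,0,0,45,0,0,0,6,0,0,45])

```text
t: 21.12
tcp_pos: [0.6141, 0.0685, 0.0737]
tcp_rot: [0.001, 0.927, 0.001, 0.374]
ft_force: [-5.2, -2.0, 3.8]
finger_gap: 0.0451
```

Emit:
apply_moves(increments=[0,0,0,1.5,0,0,45,0,0,0,3,0,0,45,0,0,0,4.5,0,0,45,0,0,0,6,0,0,45])

```text
t: 21.62
tcp_pos: [0.6195, 0.0685, 0.0735]
tcp_rot: [0.001, 0.928, 0.001, 0.374]
ft_force: [-6.1, -0.3, 4.2]
finger_gap: 0.045
```

Emit:
apply_moves(increments=[0,0,0,1,0,0,45,0,0,0,2,0,0,45,0,0,0,3,0,0,45,0,0,0,3,0,0,45])

```text
t: 22.12
tcp_pos: [0.6203, 0.0686, 0.0727]
tcp_rot: [-0.0, 0.928, 0.001, 0.373]
ft_force: [-17.8, -2.6, 12.1]
finger_gap: 0.0448
```

The force stepped from about 5 N (pad moving) to 18 N with the tool stopped, so the pad looks home. I'll back off straight and check.

Emit:
apply_moves(increments=[0,0,0,-6,0,0,45,0,0,0,-15,0,0,45,0,0.03,0,-35,0,0,45,0,0.1,0,-60,0,0,45,0,0.2,0,-85,0,10,45,0,0.2,0,-95,0,30,45,0,0.2,0,-105,0,60,45,0,0.2,0,-110,0,60,45])

```text
t: 23.12
tcp_pos: [0.5137, 0.0686, 0.136]
tcp_rot: [0.001, 0.959, 0.001, 0.282]
ft_force: [1.1, -0.4, 0.4]
finger_gap: 0.045
```

```bash
python3 meas.py 9 wrist
python3 - <<'E'
from h import *
p=eyes.capture("wrist"); w=world(p); X,Y,z=[w[...,i] for i in range(3)]
m=(X>.6)&(X<.66)&(abs(Y-.069)<.045)&(z>.07)&(z<.11)
print(m.sum(), np.nanpercentile(X[m],[5,25,50,75,95]))
f=m&(z<.098)
print(f.sum(),np.nanpercentile(w[f],[2,50,98],axis=0))
a=np.polyfit(Y[f],X[f],1); print(a)
for lo in np.arange(.05,.14,.01):
    q=(X>.58)&(X<.8)&(abs(Y-.069)<.06)&(z>lo)&(z<lo+.01)
    if q.sum()>10: print(lo.round(2),q.sum(),np.nanpercentile(X[q],[1,10,50,99]).round(3),np.nanpercentile(Y[q],[1,99]).round(3))
E
```

```text
23.125 [0.5137 0.0686 0.136 ] [[ 0.001  1.     0.002]
 [ 0.541  0.001 -0.841]] [ 0.36  0.32 -0.86  2.38  1.61  0.45 -0.32] 0.0449835346426811
wrist 0.095 4540 [695.   70.1  78.7 146.6] 89.92 0.10588015008239565
wrist 0.125 421 [659.7  69.6  18.   25.7] 89.61 0.13210577800855033
10 [-0.002  0.397  0.002]
20 [-0.002  0.222  0.002]
30 [-0.002  0.048  0.002]
35 [-0.002 -0.04   0.001]
40 [-0.002 -0.127  0.001]
45 [-0.002 -0.214  0.001]
5320 [0.62275699 0.62351287 0.62417196 0.63004346 0.65183465]
2753 [[0.62235273 0.03183942 0.07059009]
 [0.62374512 0.06936829 0.08473298]
 [0.62591162 0.10638391 0.09736337]]
[0.00179941 0.62368891]
0.05 4534 [0.58  0.583 0.601 0.641] [0.011 0.127]
0.06 1072 [0.61  0.623 0.624 0.789] [0.01  0.128]
0.07 1154 [0.622 0.623 0.624 0.794] [0.015 0.123]
0.08 1248 [0.622 0.623 0.624 0.791] [0.015 0.123]
0.09 1354 [0.622 0.623 0.624 0.773] [0.015 0.124]
0.1 4361 [0.623 0.624 0.655 0.757] [0.015 0.123]
0.11 413 [0.647 0.648 0.65  0.718] [0.015 0.124]
0.12 295 [0.647 0.648 0.649 0.685] [0.015 0.078]
0.13 238 [0.647 0.648 0.651 0.665] [0.061 0.078]
```

View pics/wrist9.png

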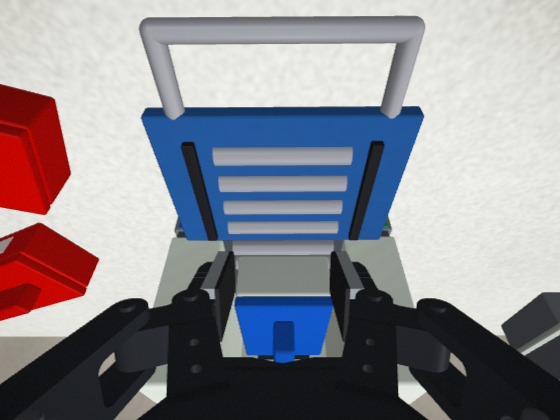

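The box is home: its rear face is at x = 624, about 14 mm inside the front plane, centred at y = 69 and square, seen at (283,325). The door at (282,175) is still level. Next is to regrip the handle at (283,30).

Emit:
apply_moves(increments=[0,0.14,0,-18,0,10,45,0,0.29,0,-36,0,15,45,0,0.43,0,-54,0,15,45,0,0.571,0,-73,0,15,45,0,0.571,0,-73,0,15,45])

```text
t: 23.85
tcp_pos: [0.4381, 0.069, 0.1489]
tcp_rot: [0.0, 1.0, 0.001, -0.006]
ft_force: [1.8, -0.3, 0.3]
finger_gap: 0.0451
```

Emit:
apply_moves(increments=[0,0,0.18,0,0,0,40,0,0,0.36,0,0,0,40,0,0,0.54,0,0,0,40,0,0,0.72,0,0,0,40,0,0,0.9,0,0,0,40,0,0,1.08,0,0,0,40,0,0,1.26,0,0,0,40,0,0,1.44,0,0,0,40])

```text
t: 24.85
tcp_pos: [0.4397, 0.0678, 0.1474]
tcp_rot: [-0.661, 0.751, 0.0, -0.003]
ft_force: [0.1, 0.3, 0.4]
finger_gap: 0.0401
```

Run:
```python
from h import *
from scipy.spatial.transform import Rotation as R
o=readout.get_obs(); print(o["t"],o["tcp_pos"],o["q"].round(2))
T=np.array([[0,-1,0],[-1,0,0],[0,0,-1.]])
print((R.from_matrix(T)*R.from_quat(o["tcp_rot"]).inv()).as_rotvec().round(3))
p=eyes.capture("wrist"); w=world(p); X,Y,z=[w[...,i] for i in range(3)]
h=(X>.42)&(X<.46)&(abs(Y-.069)<.04)&(z>.035)&(z<.06)
print(h.sum(),np.nanpercentile(w[h],[2,50,98],axis=0))
```

```text
24.85 [0.4397229  0.06779175 0.14741319] [ 0.65  0.55 -1.24  2.03  0.62  1.02  2.11]
[ 0.004 -0.004  0.128]
1513 [[0.4353228  0.03056641 0.04581727]
 [0.44086583 0.06666301 0.04980352]
 [0.44673576 0.10733399 0.05166439]]
```

Joint 3 is near its limit in this turn direction, so I'll take the other half turn in the air for the same grasp.

Emit:
apply_moves(increments=[0,0,-0.18,0,0,0,40,0,0,-0.36,0,0,0,40,0,0,-0.54,0,0,0,40,0,0,-0.72,0,0,0,40,0,0,-0.9,0,0,0,40,0,0,-1.08,0,0,0,40,0,0,-1.26,0,0,0,40,0,0,-1.44,0,0,0,40])

```text
t: 25.9
tcp_pos: [0.4395, 0.0679, 0.1476]
tcp_rot: [0.006, 1.0, 0.0, -0.003]
ft_force: [-0.3, -0.8, 1.3]
finger_gap: 0.04
```

Emit:
apply_moves(increments=[0,0,-0.18,0,0,0,40,0,0,-0.36,0,0,0,40,0,0,-0.54,0,0,0,40,0,0,-0.72,0,0,0,40,0,0,-0.9,0,0,0,40,0,0,-1.08,0,0,0,40,0,0,-1.26,0,0,0,40,0,0,-1.44,0,0,0,40])

```text
t: 26.9
tcp_pos: [0.4394, 0.0679, 0.1475]
tcp_rot: [0.664, 0.748, 0.0, -0.002]
ft_force: [-1.0, 0.0, -0.4]
finger_gap: 0.04
```

Run:
```python
from h import *
from scipy.spatial.transform import Rotation as R
o=readout.get_obs(); print(o["t"],o["tcp_pos"],o["q"].round(2))
T=np.array([[0,1,0],[1,0,0],[0,0,-1.]])
print((R.from_matrix(T)*R.from_quat(o["tcp_rot"]).inv()).as_rotvec().round(3))
```

```text
26.9 [0.43941389 0.06791886 0.14750699] [ 0.17  0.3  -0.54  2.06  0.2   0.83 -0.36]
[-0.003 -0.002 -0.119]
```

Emit:
apply_moves(increments=[0,0,-0.119,1,1,-40,40,0,0,-0.119,1,1,-80,40,0,0,-0.119,1,1,-110,40,0,0,-0.119,1,1,-121,40,0,0,-0.119,1,1,-121,5,0,0,-0.119,1,1,-121,5,0,0,-0.119,1,1,-121,5,0,0,-0.119,1,1,-121,5], squeeze=50)

```text
t: 27.9
tcp_pos: [0.4409, 0.0695, 0.0282]
tcp_rot: [0.704, 0.71, 0.002, -0.001]
ft_force: [-3.4, 1.1, 1.3]
finger_gap: 0.0098
```

Emit:
apply_moves(increments=[0,0,0,1,0,26,5,0,0,0,6,0,51,5,0,0,0,11,0,68,5,0,0,0,19,0,83,5,0,0,0,27,0,98,5,0,0,0,37,0,112,5,0,0,0,48,0,125,5,0,0,0,60,0,136,5])

```text
t: 28.9
tcp_pos: [0.4952, 0.0697, 0.1634]
tcp_rot: [0.703, 0.711, -0.003, -0.004]
ft_force: [-23.9, 1.6, 14.4]
finger_gap: 0.0097
```

Emit:
apply_moves(increments=[0,0,0,14,0,10,5,0,0,0,28,0,19,5,0,0,0,43,0,26,5,0,0,0,59,0,32,5,0,0,0,72,0,36,5,0,0,0,84,0,38,5,0,0,0,94,0,39,5,0,0,0,102,0,40,5])

```text
t: 29.9
tcp_pos: [0.6034, 0.0701, 0.2054]
tcp_rot: [0.704, 0.71, 0.003, -0.001]
ft_force: [-6.0, 1.1, 5.8]
finger_gap: 0.0098
```

Emit:
apply_moves(increments=[0,0,0,2,0,0,5,0,0,0,4,0,0,5,0,0,0,6,0,0,5,0,0,0,6,0,0,5])

```text
t: 30.4
tcp_pos: [0.6049, 0.0701, 0.2054]
tcp_rot: [0.703, 0.711, -0.001, -0.003]
ft_force: [-23.4, -0.4, 21.8]
finger_gap: 0.0101
```

Emit:
apply_moves(increments=[0,0,0,1,0,0,30,0,0,0,1,0,0,30,0,0,0,1,0,0,30,0,0,0,1,0,40,30,0,0,0,1,0,90,30,0,0,0,-60,0,110,30,0,0,0,-120,0,110,30,0,0,0,-120,0,110,30])

```text
t: 31.4
tcp_pos: [0.4851, 0.0695, 0.314]
tcp_rot: [0.703, 0.711, 0.001, -0.0]
ft_force: [0.9, -0.6, 0.6]
finger_gap: 0.0299
```

```bash
cat > fin.py <<'E'
from h import *
import sys
o=readout.get_obs(); print(o["t"],o["tcp_pos"],o["ft_force"].round(1))
for n in sys.argv[2:]:
    p=eyes.capture(n); save(n+sys.argv[1]+".png",p["color"]); w=world(p); X,Y,z=[w[...,i] for i in range(3)]
    h=(X>.56)&(X<.66)&(abs(Y-.069)<.05)&(z>.205)&(z<.24)
    if h.sum()>5: print(n,"handle",h.sum(),np.nanpercentile(w[h],[2,50,98],axis=0).round(4).tolist())
    hs=cv2.cvtColor(p["color"],cv2.COLOR_RGB2HSV)
    b=(hs[...,0]>100)&(hs[...,0]<130)&(hs[...,1]>120)&(abs(X-.6)<.05)&(abs(Y-.069)<.08)&(z>.05)
    if b.sum()>5: print("door",b.sum(),np.nanpercentile(w[b],[2,50,98],axis=0).round(4).tolist())
    b=b&(z<.17)&(X<.608)
    if b.sum()>30: print("dx/dz",np.polyfit(z[b],X[b],1))
E
python3 fin.py f scene top wrist
```

```text
31.4 [0.48510204 0.06951741 0.31399712] [ 0.9 -0.6  0.6]
scene handle 120 [[0.6007, 0.0201, 0.2201], [0.6072, 0.0656, 0.2262], [0.6109, 0.1165, 0.2296]]
door 48 [[0.6021, -0.0097, 0.1721], [0.6054, 0.0514, 0.1763], [0.611, 0.1465, 0.1791]]
top handle 43 [[0.598, 0.0205, 0.2212], [0.6026, 0.0294, 0.224], [0.6076, 0.0384, 0.2284]]
door 172 [[0.597, -0.0099, 0.073], [0.5975, 0.0115, 0.1555], [0.6048, 0.0331, 0.1778]]
dx/dz [0.00193151 0.59719302]
wrist handle 2225 [[0.5979, 0.0215, 0.2198], [0.6016, 0.0734, 0.2258], [0.6085, 0.1175, 0.2278]]
door 7549 [[0.5976, -0.0069, 0.0609], [0.5982, 0.077, 0.1487], [0.6093, 0.1465, 0.1768]]
dx/dz [3.62930875e-04 5.98050634e-01]
```

View pics/topf.png

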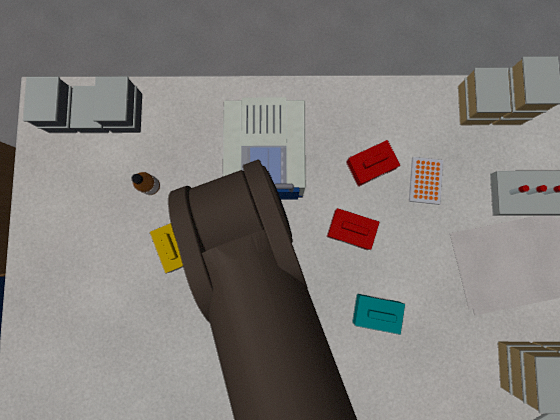

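The door slope is within 0.002 rad of vertical, and the blue lid shows through the bay window at (265,160). The bottle (145,183), plate (427,180) and yellow box (167,247) have not moved. I'm handing in.

```bash
python3 -c "
from h import *
print(close_job())"
```

```text
the job is handed in; nothing more can be done
None
```

I pulled the door down level, set the blue box on its rollers and pushed it into the bay until it stopped. Then I swung the door shut, released it and handed in at about 31.5 s of the 72 s allowed.

- **Docking pad:** I could not see the pad, so this rests on force and travel. The push took about 5–6 N over roughly the last 6 mm, then rose to about 18 N as the tool stopped.
- **Box:** just before the door closed, its rear face was about 14 mm inside the front plane. It was within 1 mm of the middle, yawed about 0.1° and flat on the rollers.
- **Door:** its face measured within about 0.002 rad of vertical, and the handle is back at its shut position.
- **Other objects:** the yellow box, bottle and well plate look unmoved in the last top picture; I compared those by eye, not by measurement.
- **Robot:** it stands clear, with wrist force near zero.

Two things went less smoothly. The first leaned approach was out of reach close to the robot, so I leaned the tool progressively while pushing. I also took two extra half turns in the air to stay away from joint limits. Neither disturbed anything.

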